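# Pull and hold the coin sorter's index plunger with the pull key

### The arm

A 6-joint arm with a two-finger parallel gripper is mounted at the origin on the work surface. World frame = base frame: x ahead of the robot, y to its left, z up, the work surface at z = 0. Lengths are in mm, angles in degrees, forces in N, time in s.
With the tool pointing down it reaches from about 350 to 850 mm from the base axis. Payload 8.1 kg.
Tool frame: the origin (TCP) lies between the finger pads; the fingertips stand 22 mm ahead of it and the grasp point (between the pads) lies 3 mm ahead of it; z points along the fingers, y is the line along which they close (so a half turn about z gives the same grasp; the last joint's range is limited). The gripper opens to 85 mm and grips with 20 to 120 N. Pads are 22 mm wide; open, the fingers measure 114 mm over their backs; the gripper's body (76 mm by 85 mm) begins 54 mm behind the grasp point. The pads swing forward as they close: fully open they stand 13 mm farther back than shut.
Start: joints at [68.388, 7.471, 85.268, -0, 87.261, -4.893], TCP at [172.584, 574.648, 253.292] pointing down, gripper open.
Joint ranges: [-169.43, 169.43], [-51.17, 129.36], [1.28, 143.12], [-76.62, 256.62], [0, 156.53], [-152.29, 152.29]. Speed limits (degrees/s): [136.94, 136.94, 159.86, 180, 180, 180].

### API

Orientations are given as [roll, pitch, yaw] about the fixed x, y, z axes, in that order (R = Rz(yaw) Ry(pitch) Rx(roll)).
In Python, from bench import r, vision gives the robot as it stands.
- The arm moves only by the tool step_arm, never from a script. Its argument "targets" is a list that holds one entry, the list of rows, each a list of 6 numbers: the shift along the world's x, y, z in mm, then the turn, a rotation vector about the world's x, y, z in rad. In form: [[[x, y, z, rx, ry, rz], ...]]. A call has 1 to 12 rows; each row is the pose to reach, as a shift and turn from the pose commanded when the call began; what a row does not reach only later rows make up. A row lasts 1/12 s, in which the tool goes at most 41.7 mm and 7.16 degrees, less where a joint would pass 70% of its speed; a pose out of reach is approached as far as the arm can. A call with a gripper value outside its range is refused whole. "fingers" is the gripper's target within -1 to 1 (shut at 1, half-way at 0, fully open at -1), set as the call begins (left out, the last holds). The fingers move at their own pace and stop on an object; "newtons" is the grip in N (left out, the last holds). Time passes only in rows, so rows that repeat a pose let the fingers close. It gives the time, the measured TCP pose, the force, the opening and the grip force at its end, in the units of the state.
- r.sense(): the state, without advancing time (a new reading comes with each control period).
- vision.snapshot(name): name is "scene" or "top"; returns a dict with "img" (420x560x3 uint8, blue, green, red), "mtx" (3x3 intrinsics, pixels), "eye" and "attitude" of the camera in the world. Camera axes: x right, y up, looking along -z (the intrinsics and any distortion apply to the point x, -y, -z); pixel columns grow to the right and rows downward; lengths in mm; the calibration is good to about 2 mm. A picture is of the moment at which its call begins. There is no depth.
- r.hand_in(): hands the job in; it is judged then, once.
The state is a dict: "time": time; "joint_pos": joint angles; "qd": joint speeds; "joint_efforts": joint torques, N m; "tool_pos": TCP position; "tcp_rot": TCP orientation; "ft_force": force on the tool from outside, world axes, zero at the start; "wrist_torque": the same for the moment, N m; "finger_gap": finger opening in mm; "grip_force": force on a finger pad.
Only numpy, scipy, OpenCV 4.12 (cv2) and the standard library are available. Lean on these libraries where they do the work, as an engineer would, in place of code of your own. Each camera call takes 0.05 s, during which the arm holds its last target. There are 200 camera calls.

### The job

The coin sorter's cup wheel is locked by a sprung index plunger with an eye on top. Pick up the pull key, put its rod through the eye so that the end comes well out of the other side while the plunger is still seated, then lift the plunger all the way up with it. Finish while holding it there, fully up and clear of its seat hole, with the key still gripped, and leave the mug, the coin roll and the loose cup where they stand.

Things in the scene. Friction and masses are not known exactly. Their poses are not given: they have to be found in the camera images.
- eye (a point): Centre of the eye: upright steel ring on top of the index plunger, hole 15 mm across, bar 6 mm thick, 27 mm over all. Own z is up along the plunger, own y along the hole's axis (a rod goes in along +y or -y), own x towards the middle of the cup wheel. 152 mm above the counter when seated; rises with the plunger, which slides straight up and is sprung down.
- sorter: The fixed coin sorter; origin on the counter below the plunger, axes as the eye's. Grey plunger bracket up to 114 mm high, from x = -45 to +12 mm, 40 mm wide. Wheel middle at x = +190 mm: aluminium disc (radius 215, top 50 mm high), dark blue cups (radius 140, top 118 mm), white hub (radius 55, top 147 mm). Nothing else stands over 114 mm.
- plunger (a joint): Lift of the index plunger in m: 0 seated, 0.018 fully up against its stop. The pin is 10 mm deep in its seat hole at 0. The spring and weight pull it back with about 3 N when seated and 5.5 N when fully up.
- key_grip (a point): Centre of the pull key's handle. The key lies on the counter: a grey block handle 70 mm long (its own x), 16 mm wide (y), 26 mm high (z), with a plain steel rod of 8 mm diameter sticking out 60 mm from the middle of its +x end. The point is 13 mm above the counter, on the line of the rod. About 90 g.
- key_shoulder (a point): Where the rod leaves the handle: 35 mm from the handle's centre along the key's own x.
- key_tip (a point): Tip of the key's rod (last 6 mm tapered to 3.6 mm): 95 mm from the handle's centre along the key's own x.
- pull_key: The whole pull key; origin under the handle's centre, on the counter at the start; x along the rod towards its tip.
- mug: White mug, 80 mm wide, 90 mm high, on the counter; origin at the centre of its underside. Bystander.
- coin_roll: Paper roll of coins standing upright, 25 mm wide, 57 mm high; origin at the centre of its underside. Bystander.
- coin_cup: Loose dark blue coin cup, 70 mm wide, 60 mm high; origin at the centre of its underside. Bystander.
Things that resemble listed ones, but are neither listed nor needed, are in the scene too. Of the things like the pull_key, leave any that is blue; of the rest the smaller one is meant.

How it is judged:
By the outcome, as a careful person would: the job done as asked, in the order asked, and still so for the second after the job is handed in, while the arm keeps its last pose, push and grip.
It also fails if it takes over 42 s, if anything falls off the work surface, if the arm or the gripper's body presses on something with over 40 N, if the wrist force passes 120 N, or if a joint passes its speed limit or range.

## Working session

There is one attempt and no reset: what is moved stays moved. The work goes in short steps, Python scripts to look and compute and a tool call to move; the robot and the scene stay as the last step left them, time stands still between calls to the robot, and variables do not carry over. Pictures are saved under pics/ and viewed, at most 10 in all, crops included, and the job is handed in when it is done.

Besides the shell and the picture viewer there is one more tool, called after ">>>" as a command line: name --argument value ..., lists and objects as JSON in quotes. step_arm: Moves the arm, as the interface text tells. Its arguments: {"type":"object","properties":{"targets":{"type":"array"},"fingers":{"type":"number"},"newtons":{"type":"number"}},"required":["targets"]}

```bash
mkdir -p pics
cat > h.py <<'E'
import numpy as np, cv2
from bench import r, vision
def snap(n,f=None):
    s=vision.snapshot(n)
    if f: cv2.imwrite('pics/'+f,s['img'])
    return s
def R(s):
    a=np.array(s['attitude'],float)
    if a.shape==(3,3): return a
    from scipy.spatial.transform import Rotation as Ro
    return Ro.from_euler('xyz',a,degrees=True).as_matrix() if a.size==3 else Ro.from_quat(a).as_matrix()
def ray(s,u,v):
    p=np.linalg.inv(s['mtx'])@[u,v,1]; d=R(s)@[p[0],-p[1],-p[2]]
    return np.array(s['eye'],float),d/np.linalg.norm(d)
def onz(s,u,v,z):
    o,d=ray(s,u,v); return o+d*(z-o[2])/d[2]
def two(s1,p1,s2,p2):
    o1,d1=ray(s1,*p1);o2,d2=ray(s2,*p2)
    t=np.linalg.lstsq(np.c_[d1,-d2],o2-o1,rcond=None)[0]
    a=o1+d1*t[0];b=o2+d2*t[1]; return (a+b)/2,np.linalg.norm(a-b)
def proj(s,P):
    c=R(s).T@(np.array(P,float)-s['eye']); q=np.array(s['mtx'])@[c[0],-c[1],-c[2]]; return q[:2]/q[2]
E
python3 - <<'E'
from h import *
for n in("scene","top"):
    s=snap(n,n+'0.png'); print({k:v for k,v in s.items() if k!='img'})
print(r.sense())
E
```

```text
{'mtx': array([[528.74865161,   0.        , 273.40511306],
       [  0.        , 528.74865161, 210.13436738],
       [  0.        ,   0.        ,   1.        ]]), 'eye': array([1056.85648182,  814.88227925, 1155.75395558]), 'attitude': array([ 42.90963289,   0.65427013, 143.59206961])}
{'mtx': array([[482.39323613,   0.        , 271.22447307],
       [  0.        , 482.39323613, 216.89435301],
       [  0.        ,   0.        ,   1.        ]]), 'eye': array([ 353.27579044,   55.79482409, 1346.93528882]), 'attitude': array([ 7.09504446e+00,  4.40074619e-02, -9.10757604e+01])}
{'time': 0.1, 'joint_pos': array([ 6.83883973e+01,  7.51094360e+00,  8.53232248e+01,  1.14128881e-03,
        8.72610399e+01, -4.89367085e+00]), 'qd': array([ 6.06392190e-02, -5.59006407e-02, -1.60021358e-01,  2.01562612e-02,
       -1.33161458e-02, -3.78000060e-05]), 'joint_efforts': array([ 1.08056352e-03, -5.70958006e+01, -5.01940298e+01, -2.43774530e-04,
        8.21142050e-03, -1.94822377e-05]), 'tool_pos': array([172.40633631, 574.22198035, 252.34582636]), 'tcp_rot': array([-1.79905236e+02, -9.25764779e-03,  1.63282005e+02]), 'ft_force': array([-0.31983565,  0.77670911, -1.18108816]), 'wrist_torque': array([ 0.04491624, -0.03165579,  0.02769338]), 'grip_force': 0.0, 'finger_gap': 85.67341295965608}
```

View pics/scene0.png

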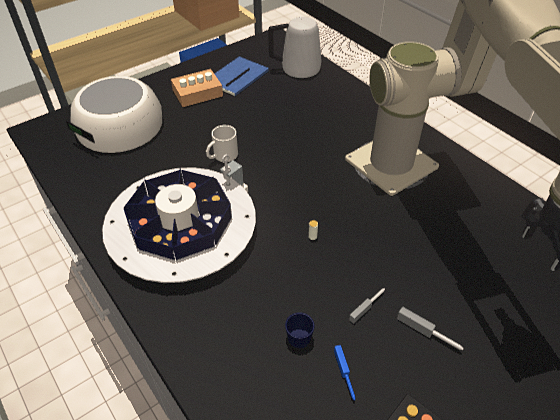

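View pics/top0.png

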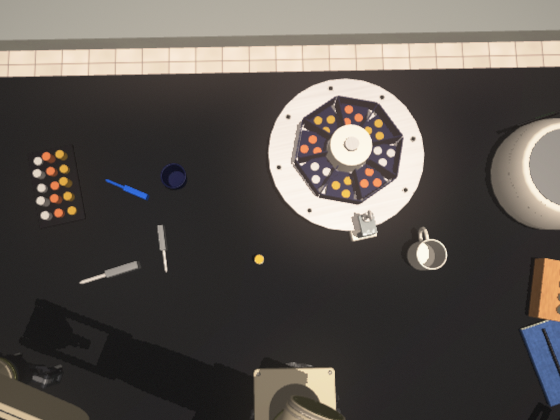

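The pictures show three key-like things: blue at top (127,189) / scene (345,372), large grey at top (110,272) / scene (430,328), and small grey at top (163,248) / scene (367,305). Blue is excluded, and of the two greys the smaller at top (163,248) fits. The plunger bracket is at top (363,226) / scene (232,172), with the mug close to it. I'll confirm the key in one enlarged crop and measure it.

```bash
cat > m.py <<'E'
from h import *
s=cv2.imread('pics/top0.png'); c=cv2.imread('pics/scene0.png')
def crop(i,x,y,w,h,k): return cv2.resize(i[y:y+h,x:x+w],(w*k,h*k),interpolation=cv2.INTER_CUBIC)
a=crop(s,75,215,100,75,4); b=crop(c,340,280,100,75,4); d=crop(s,330,195,100,75,4); e=crop(c,190,120,100,75,4)
cv2.imwrite('pics/crop1.png',np.vstack([np.hstack([a,b]),np.hstack([d,e])]))
t=snap('top'); q=snap('scene')
print(proj(t,[0,0,0]),proj(q,[0,0,0]), proj(t,[172,575,252]))
for S,(x0,y0,x1,y1) in((t,(150,215,180,280)),(t,(75,255,145,290)),(q,(345,283,390,325)),(q,(392,300,470,355))):
    g=cv2.cvtColor(S['img'],cv2.COLOR_BGR2GRAY); m=np.zeros_like(g); m[y0:y1,x0:x1]=(g[y0:y1,x0:x1]>70)
    ys,xs=np.nonzero(m); P=np.array([onz(S,x,y,18)[:2] for x,y in zip(xs,ys)])
    mu=P.mean(0); w,v=np.linalg.eigh(np.cov(P.T)); ax=v[:,1]; tt=(P-mu)@ax; nn=(P-mu)@v[:,0]
    print(mu.round(1),ax.round(3),'ends',(mu+ax*tt.min()).round(1),(mu+ax*tt.max()).round(1),'len',np.ptp(tt).round(1))
    for l in np.arange(tt.min(),tt.max(),12):
        k=(tt>=l)&(tt<l+12); print('   ',round(l),np.ptp(nn[k]).round(1),nn[k].mean().round(1))
E
python3 m.py
```

```text
[294.89583546 409.32967362] [390.45408118 162.1561852 ] [ 37.65260843 364.24972227]
[445.9 356.1] [-0.988 -0.152] ends [502.9 364.8] [372.1 344.7] len 132.3
    -58 16.8 0.2
    -46 17.5 0.4
    -34 15.2 0.1
    -22 17.5 -0.3
    -10 17.1 -0.5
    2 17.5 -0.8
    14 9.7 1.3
    26 8.5 -0.1
    38 9.7 0.4
    50 9.6 0.2
    62 8.9 -0.1
    74 0.0 0.1
[375.5 491.6] [-0.293  0.956] ends [396.3 423.8] [347.7 582.2] len 165.7
    -71 21.8 0.2
    -59 21.8 0.5
    -47 22.7 -0.2
    -35 22.7 -0.2
    -23 21.8 0.0
    -11 21.8 -0.3
    1 22.6 -0.6
    13 20.9 -0.4
    25 12.2 0.4
    37 12.2 0.6
    49 11.3 0.3
    61 12.2 0.2
    73 12.2 0.2
    85 8.7 -0.4
[452.4 357.5] [-0.991 -0.135] ends [507.2 365. ] [374.7 346.9] len 133.8
    -55 19.6 -2.9
    -43 21.5 0.6
    -31 21.6 0.3
    -19 21.7 1.3
    -7 21.6 0.6
    5 21.9 0.3
    17 16.5 2.1
    29 9.2 -1.1
    41 9.3 -0.9
    53 7.5 -1.3
    65 7.6 -1.3
    77 0.0 -1.1
[375.7 484.6] [-0.265  0.964] ends [393.9 418.5] [348.6 583.2] len 170.8
    -69 40.7 1.1
    -57 39.9 -0.5
    -45 40.8 -0.1
    -33 39.6 -0.6
    -21 40.5 0.2
    -9 38.4 0.6
    3 40.3 -0.2
    15 40.1 -0.9
    27 13.8 -0.3
    39 14.2 0.1
    51 13.2 0.0
    63 14.1 0.3
    75 13.6 0.6
    87 12.6 0.3
    99 3.9 0.8
```

View pics/crop1.png

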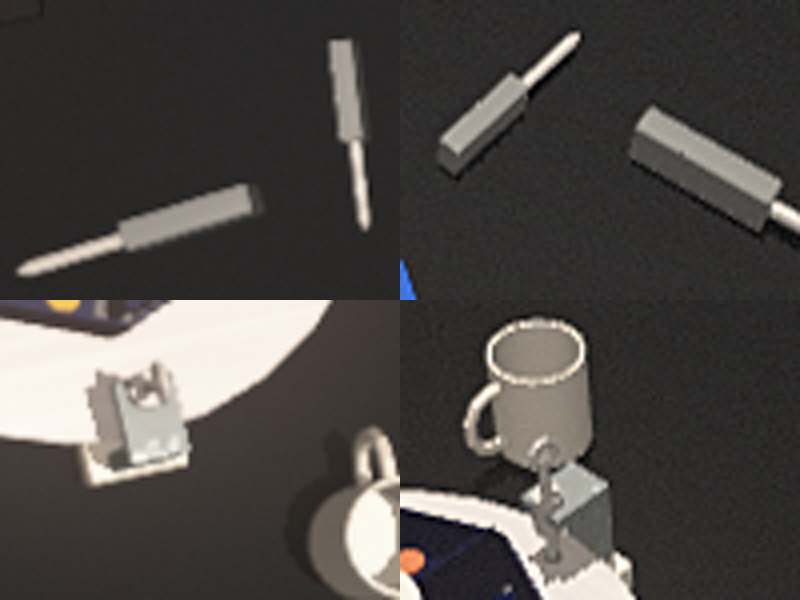

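The crop confirms it: the small key's measured length is about 132 mm (130 nominal), against about 168 mm for the big one. The eye is seen edge-on at top (370.7,216), and as a ring at scene (226,158.7). Next I'll locate the eye and the wheel axis.

```bash
cat > m2.py <<'E'
from h import *
t=snap('top'); q=snap('scene')
print('eye',two(t,(370.7,216),q,(226,158.7)), onz(t,370.7,216,152),onz(q,226,158.7,152))
for S,c in((t,(350,150)),(q,(180,222))):
    m=(S['img'].min(2)>100).astype(np.uint8); m=cv2.morphologyEx(m,cv2.MORPH_CLOSE,np.ones((3,3)))
    cs,_=cv2.findContours(m,cv2.RETR_EXTERNAL,cv2.CHAIN_APPROX_NONE)
    k=[x for x in cs if cv2.contourArea(x)>6000 and cv2.pointPolygonTest(cv2.convexHull(x),c,False)>0][0]
    h=cv2.convexHull(k)[:,0]; P=np.array([onz(S,*p,50)[:2] for p in h])
    f=lambda P:np.linalg.lstsq(np.c_[2*P,np.ones(len(P))],(P**2).sum(1),rcond=None)[0]
    for _ in range(4):
        a=f(P); rad=np.sqrt(a[2]+a[0]**2+a[1]**2); e=np.abs(np.hypot(*(P-a[:2]).T)-rad); P=P[e<=max(2.5,np.percentile(e,85))]
    print('wheel',a[:2],rad,len(P),e.max())
# bracket top plate edges (top crop px)
for p in((120,380),(172,372),(187,455),(130,465)): print(onz(t,330+p[0]/4,195+p[1]/4,114).round(1))
E
python3 m2.py
```

```text
eye (array([ 498.78973666, -194.41984806,  145.05304953]), np.float64(4.232614041406864)) [ 499.56244715 -194.40778531  152.        ] [ 501.33098279 -185.68005043  152.        ]
wheel [ 688.94263827 -154.83283008] 215.3027754346632 41 0.7625059184134955
wheel [ 591.25630203 -209.65590289] 317.85334796834934 20 22.40230501672096
[ 316.3 -167.   114. ]
[ 320.7 -200.1  114. ]
[ 268.9 -207.2  114. ]
[ 263.4 -171.1  114. ]
```

>>> step_arm --targets '[[[20,-20,0,0,0,-0.12],[45,-45,0,0,0,-0.24],[70,-65,0,0,0,-0.36],[95,-85,0,0,0,-0.48],[120,-105,0,0,0,-0.6],[145,-125,0,0,0,-0.72],[170,-145,0,0,0,-0.84],[195,-160,0,0,0,-0.96],[220,-175,0,0,0,-1.08],[240,-190,0,0,0,-1.2],[260,-200,0,0,0,-1.32],[280,-210,0,0,0,-1.44]]]' --fingers -1

```text
time: 1.3
tool_pos: [453.7, 363.6, 253.3]
tcp_rot: [180.0, -0.0, 80.4]
ft_force: [0.2, 0.4, -0.3]
finger_gap: 85.5
grip_force: 0.0
```

```bash
cat > m3.py <<'E'
from h import *
t=snap('top'); q=snap('scene')
for p in((120,80),(172,72),(187,155),(130,165)): print(onz(t,330+p[0]/4,195+p[1]/4,114).round(1))
def crop(i,x,y,w,h,k): return cv2.resize(i[y:y+h,x:x+w],(w*k,h*k),interpolation=cv2.INTER_CUBIC)
cv2.imwrite('pics/crop2.png',np.hstack([crop(t['img'],348,202,33,40,12),crop(q['img'],212,145,33,40,12)]))
E
python3 m3.py
```

```text
[ 507.3 -174.9  114. ]
[ 511.9 -208.6  114. ]
[ 458.1 -215.8  114. ]
[ 452.3 -179.   114. ]
```

View pics/crop2.png

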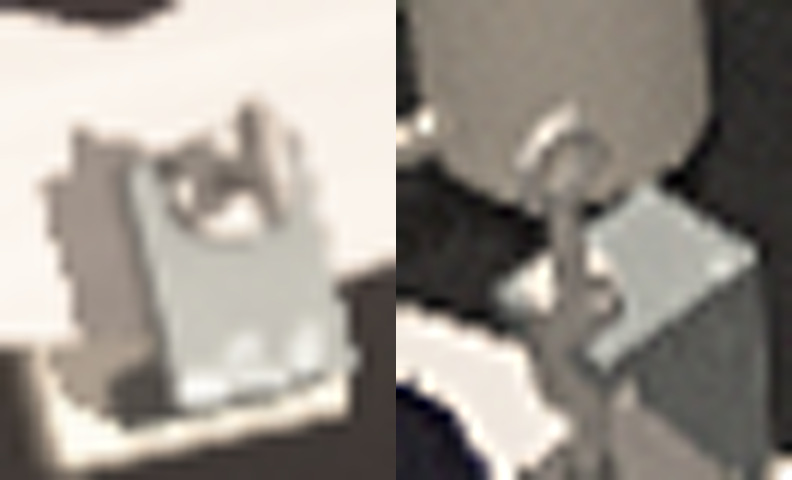

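>>> step_arm --targets '[[[0,-1,-10,0,0,-0.115],[0,-2,-20,0,0,-0.23],[0,-3,-30,0,0,-0.345],[0,-4,-40,0,0,-0.46],[0,-5,-55,0,0,-0.575],[0,-6,-70,0,0,-0.69],[0,-7,-85,0,0,-0.805],[0,-7,-100,0,0,-0.92],[0,-7,-110,0,0,-1.035],[0,-7,-120,0,0,-1.15],[0,-7,-130,0,0,-1.26],[0,-7,-130,0,0,-1.26]]]'

```text
time: 2.4
tool_pos: [450.7, 357.2, 120.8]
tcp_rot: [179.9, 0.2, 8.4]
ft_force: [-0.1, -1.3, -0.6]
finger_gap: 85.1
grip_force: 0.0
```

The eye is confirmed: ring strip centre at top (369.8,214.9), ring centre at scene (225.4,157.1). That puts it at about (502,-192,152) with its x axis at yaw 11°, and it agrees with the wheel centre minus 190 mm. Descending onto the key now.

>>> step_arm --targets '[[[0,0,-20,0,0,0],[0,0,-40,0,0,0],[0,0,-60,0,0,0],[0,0,-75,0,0,0],[0,0,-86,0,0,0],[0,0,-92,0,0,0],[0,0,-96,0,0,0],[0,0,-96,0,0,0],[0,0,-96,0,0,0]]]'

```text
time: 3.15
tool_pos: [453.0, 358.0, 28.1]
tcp_rot: [-180.0, -0.1, 8.6]
ft_force: [0.1, 0.5, 0.0]
finger_gap: 85.3
grip_force: 0.0
```

>>> step_arm --targets '[[[0,0,0,0,0,0],[0,0,0,0,0,0],[0,0,0,0,0,0],[0,0,0,0,0,0],[0,0,0,0,0,0],[0,0,0,0,0,0],[0,0,0,0,0,0],[0,0,0,0,0,0],[0,0,0,0,0,0],[0,0,0,0,0,0],[0,0,0,0,0,0],[0,0,0,0,0,0]]]' --fingers 1 --newtons 100

```text
time: 4.15
tool_pos: [452.9, 357.9, 27.8]
tcp_rot: [-180.0, -0.0, 8.6]
ft_force: [-1.2, -1.6, 6.0]
finger_gap: 13.6
grip_force: 98.4
```

>>> step_arm --targets '[[[0,0,10,0,0,0],[0,0,30,0,0,0],[0,0,55,0,0,0],[0,0,80,0,0,0],[0,0,105,0,0,0],[0,-10,130,0,0,0.08],[2,-25,150,0,0,0.17],[4,-45,160,0,0,0.26],[6,-65,165,0,0,0.36],[8,-90,165,0,0,0.46],[10,-115,165,0,0,0.56],[12,-140,165,0,0,0.66]]]'

```text
time: 5.15
tool_pos: [464.2, 216.6, 192.6]
tcp_rot: [-180.0, -0.0, 46.7]
ft_force: [0.3, -0.0, -1.2]
finger_gap: 14.1
grip_force: 97.6
```

>>> step_arm --targets '[[[2,-25,0,0,0,0.1],[4,-50,0,0,0,0.2],[6,-75,0,0,0,0.3],[8,-100,0,0,0,0.4],[9,-125,0,0,0,0.5],[10,-150,0,0,0,0.59],[11,-175,0,0,0,0.68],[12,-200,0,0,0,0.76],[13,-222,0,0,0,0.83],[14,-238,0,0,0,0.89],[15,-245,0,0,0,0.94],[15.5,-246.5,0,0,0,0.954]]]'

```text
time: 6.15
tool_pos: [479.8, -30.3, 192.4]
tcp_rot: [-180.0, 0.0, 101.1]
ft_force: [0.6, 0.8, -0.7]
finger_gap: 13.8
grip_force: 97.6
```

>>> step_arm --targets '[[[0,-10,0,0,0,0],[0,-25,0,0,0,0],[0,-40,-5,0,0,0],[0,-48,-12,0,0,0],[0,-50,-20,0,0,0],[0,-50,-26,0,0,0],[0,-50,-26,0,0,0],[0,-50,-26,0,0,0],[0,-50,-26,0,0,0]]]'

```text
time: 6.9
tool_pos: [480.1, -78.2, 166.3]
tcp_rot: [-180.0, -0.0, 101.1]
ft_force: [-0.3, -0.1, -0.4]
finger_gap: 13.7
grip_force: 97.6
```

```bash
cat > m4.py <<'E'
from h import *
import sys
t=snap('top'); q=snap('scene'); st=r.sense(); print(st['tool_pos'],st['tcp_rot'])
def crop(i,x,y,w,h,k): return cv2.resize(i[y:y+h,x:x+w],(w*k,h*k),interpolation=cv2.INTER_CUBIC)
cv2.imwrite('pics/'+sys.argv[1],np.hstack([crop(t['img'],310,185,80,60,5),crop(q['img'],205,130,80,60,5)]))
E
python3 m4.py c3.png
```

```text
[480.37234012 -78.43219573 166.71179744] [1.79966972e+02 9.93983890e-03 1.01094434e+02]
```

View pics/c3.png

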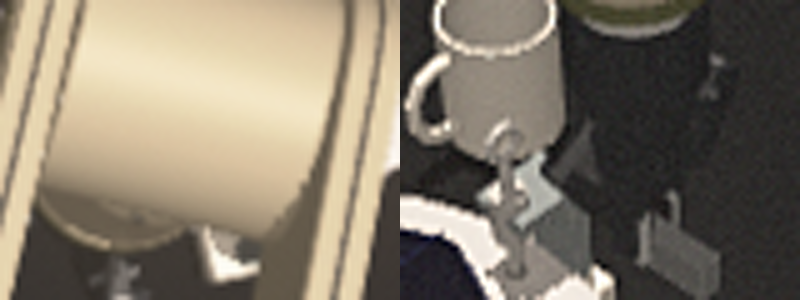

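```bash
cat > m5.py <<'E'
from h import *
q=snap('scene'); e=np.array([502.2,-191.8,152]); d=np.array([-.191,.982,0])
for k in(0,35,95,130,165): print(k,proj(q,e+d*k).round(1))
i=q['img'][110:260,190:390]; cv2.imwrite('pics/c4.png',cv2.resize(i,None,fx=4,fy=4,interpolation=cv2.INTER_CUBIC))
E
python3 m5.py
```

```text
0 [224.6 157.7]
35 [233.2 163.2]
95 [248.3 172.9]
130 [257.4 178.7]
165 [266.7 184.7]
```

View pics/c4.png

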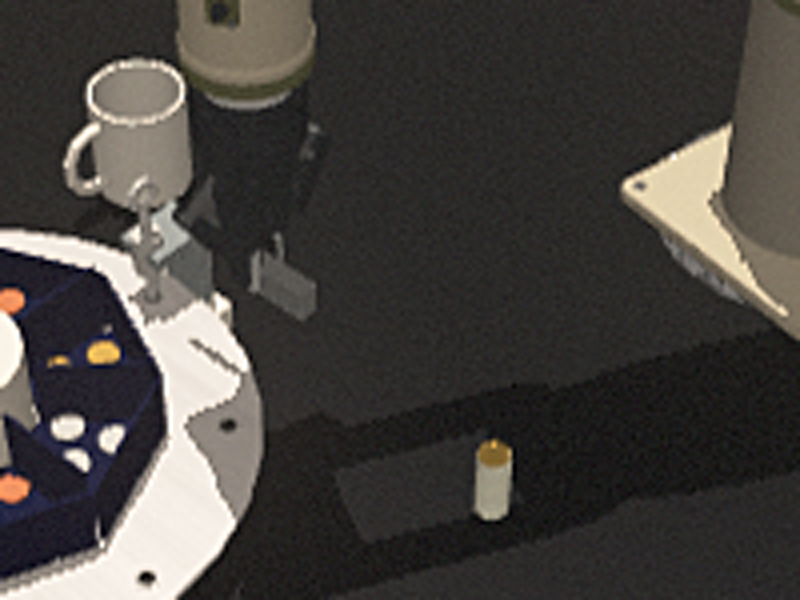

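The scene view shows the key's handle at crop (285,280), held near the predicted place. The rod is in shadow, so I'll brighten and enlarge.

```bash
cat > m6.py <<'E'
from h import *
import sys
q=snap('scene'); i=q['img'][145:195,215:280]
i=cv2.resize(i,None,fx=12,fy=12,interpolation=cv2.INTER_CUBIC); i=(255*(i/255.)**.5).astype(np.uint8)
cv2.imwrite('pics/'+sys.argv[1],i)
E
python3 m6.py c5.png
```

```text
(no output)
```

View pics/c5.png

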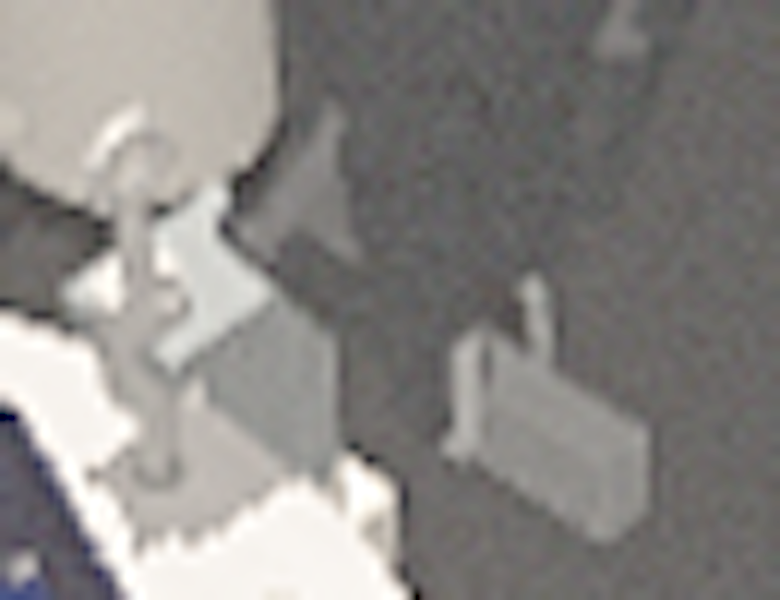

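```bash
cat > m7.py <<'E'
from h import *
q=snap('scene'); st=r.sense(); p=np.array(st['tool_pos']); d=np.array([-.191,.982,0]); n=np.array([.982,.191,0])
c=p+d*15; c[2]-=14.3
f=lambda P:((proj(q,P)-[215,145])*12).round()
for k in(-95,-35,35): print('axis',k,f(c+d*k))
for k in(-35,-26,-4,35):
  print(k,[f(c+d*k+n*a+[0,0,b]) for a,b in((8,13),(8,-13),(-8,13),(-8,-13))])
E
python3 m7.py
```

```text
axis -95 [218. 218.]
axis -35 [400. 334.]
axis 35 [621. 475.]
-35 [array([373., 310.]), array([378., 392.]), array([421., 275.]), array([426., 357.])]
-26 [array([401., 328.]), array([406., 410.]), array([450., 293.]), array([454., 375.])]
-4 [array([470., 372.]), array([474., 455.]), array([519., 336.]), array([522., 419.])]
35 [array([595., 452.]), array([598., 535.]), array([644., 416.]), array([646., 498.])]
```

>>> step_arm --targets '[[[0.8,-4,0,0,0,0],[1.6,-8,0,0,0,0],[2.3,-12,0,0,0,0],[3.1,-16,0,0,0,0],[3.9,-20,0,0,0,0],[4.7,-24,0,0,0,0],[4.7,-24,0,0,0,0],[4.7,-24,0,0,0,0]]]'

```text
time: 7.82
tool_pos: [484.8, -103.2, 166.3]
tcp_rot: [-180.0, -0.0, 101.0]
ft_force: [0.1, -0.5, -1.3]
finger_gap: 13.6
grip_force: 97.6
```

```bash
python3 m6.py c6.png; python3 m7.py
```

```text
axis -95 [146. 172.]
axis -35 [326. 287.]
axis 35 [543. 426.]
-35 [array([298., 263.]), array([304., 345.]), array([347., 228.]), array([353., 310.])]
-26 [array([326., 280.]), array([332., 363.]), array([374., 245.]), array([380., 328.])]
-4 [array([394., 324.]), array([399., 406.]), array([443., 288.]), array([447., 371.])]
35 [array([517., 403.]), array([521., 485.]), array([566., 366.]), array([569., 449.])]
```

View pics/c6.png

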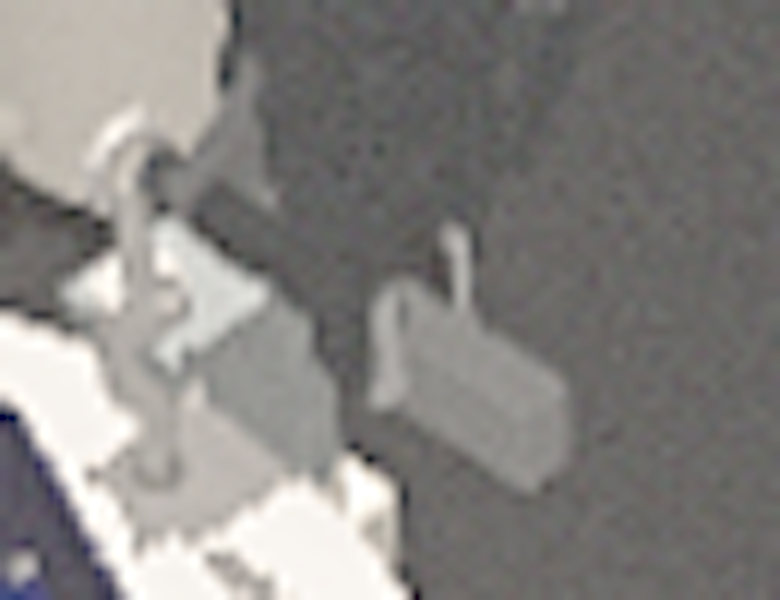

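The rod shows up dark, with its tip at crop (150,168) pointing into the ring at about (127,150). It lines up within about 2 mm, so I'll insert gently.

>>> step_arm --targets '[[[0.4,-2,0,0,0,0],[0.8,-4,0,0,0,0],[1.2,-6,0,0,0,0],[1.5,-8,0,0,0,0],[1.9,-10,0,0,0,0],[2.3,-12,0,0,0,0],[2.3,-12,0,0,0,0]]]'

```text
time: 8.5
tool_pos: [487.2, -115.3, 166.3]
tcp_rot: [180.0, 0.0, 101.0]
ft_force: [-0.0, -0.8, -0.8]
finger_gap: 13.7
grip_force: 97.6
```

>>> step_arm --targets '[[[0.4,-2,0,0,0,0],[0.8,-4,0,0,0,0],[1.2,-6,0,0,0,0],[1.5,-8,0,0,0,0],[1.5,-8,0,0,0,0],[1.5,-8,0,0,0,0]]]'

```text
time: 9.0
tool_pos: [488.6, -123.0, 166.3]
tcp_rot: [-180.0, -0.0, 101.0]
ft_force: [-0.0, 0.4, -0.8]
finger_gap: 14.0
grip_force: 97.6
```

>>> step_arm --targets '[[[0.6,-3,0,0,0,0],[1.2,-6,0,0,0,0],[1.7,-9,0,0,0,0],[2.3,-12,0,0,0,0],[2.9,-15,0,0,0,0],[3.5,-18,0,0,0,0],[4.1,-21,0,0,0,0],[4.7,-24,0,0,0,0],[4.7,-24,0,0,0,0],[4.7,-24,0,0,0,0]]]'

```text
time: 9.83
tool_pos: [493.3, -147.0, 166.2]
tcp_rot: [-180.0, -0.0, 101.0]
ft_force: [0.0, -1.0, -0.5]
finger_gap: 14.1
grip_force: 97.6
```

```bash
python3 m6.py c7.png; python3 m7.py|head -3
```

```text
axis -95 [17. 89.]
axis -35 [191. 200.]
axis 35 [403. 336.]
```

View pics/c7.png

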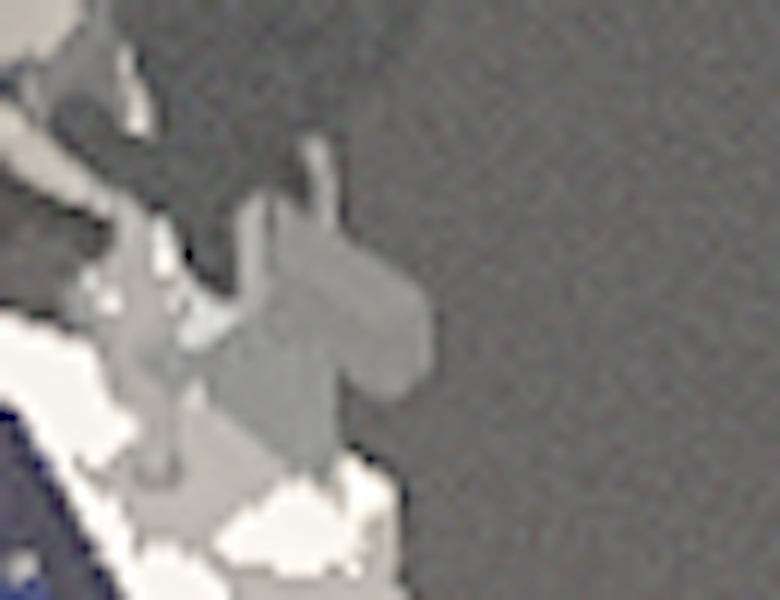

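The fingers hide the ring at about (127,150) in this view, so I'll verify the threading by the spring force while lifting slowly.

>>> step_arm --targets '[[[0,0,1,0,0,0],[0,0,2,0,0,0],[0,0,3,0,0,0],[0,0,4,0,0,0],[0,0,5,0,0,0],[0,0,6,0,0,0],[0,0,7,0,0,0],[0,0,8,0,0,0],[0,0,8,0,0,0],[0,0,8,0,0,0],[0,0,8,0,0,0]]]'

```text
time: 10.85
tool_pos: [493.2, -146.8, 174.2]
tcp_rot: [-180.0, -0.0, 101.1]
ft_force: [2.7, -0.3, -4.4]
finger_gap: 13.6
grip_force: 97.5
```

```bash
python3 -c "
from h import *
t=snap('top');s=r.sense();print(s['ft_force'],s['wrist_torque'])
print(proj(t,[502.2,-191.8,158]),proj(t,[509,-226,158]))"
```

```text
[ 1.33802063 -0.32019553 -3.56263553] [ 0.15235776 -0.15609136  0.05032079]
[370.09631307 214.66399404] [383.72283293 211.69483415]
```

A force of about -4 N shows the spring is engaged, so the rod is in the eye. Continuing up.

>>> step_arm --targets '[[[0,0,1,0,0,0],[0,0,2,0,0,0],[0,0,3,0,0,0],[0,0,4,0,0,0],[0,0,5,0,0,0],[0,0,6,0,0,0],[0,0,7,0,0,0],[0,0,8,0,0,0],[0,0,9,0,0,0],[0,0,10,0,0,0],[0,0,10,0,0,0],[0,0,10,0,0,0]]]' --newtons 115

```text
time: 11.9
tool_pos: [493.2, -146.8, 184.3]
tcp_rot: [-180.0, -0.0, 101.1]
ft_force: [0.5, 0.3, -6.3]
finger_gap: 13.9
grip_force: 116.2
```

>>> step_arm --targets '[[[0,0,0.5,0,0,0],[0,0,1,0,0,0],[0,0,1.5,0,0,0],[0,0,2,0,0,0],[0,0,2,0,0,0],[0,0,2,0,0,0]]]'

```text
time: 12.4
tool_pos: [493.2, -146.8, 186.3]
tcp_rot: [-180.0, -0.0, 101.1]
ft_force: [0.2, 1.3, -5.3]
finger_gap: 13.5
grip_force: 116.2
```

>>> step_arm --targets '[[[0,0,0.5,0,0,0],[0,0,1,0,0,0],[0,0,1,0,0,0],[0,0,1,0,0,0]]]'

```text
time: 12.73
tool_pos: [493.2, -146.8, 187.3]
tcp_rot: [-180.0, -0.0, 101.1]
ft_force: [0.3, 1.1, -5.9]
finger_gap: 13.3
grip_force: 116.2
```

>>> step_arm --targets '[[[0,0,0.5,0,0,0],[0,0,1,0,0,0],[0,0,1,0,0,0],[0,0,1,0,0,0]]]'

```text
time: 13.07
tool_pos: [493.2, -146.8, 188.3]
tcp_rot: [-180.0, -0.0, 101.1]
ft_force: [0.4, 0.8, -5.4]
finger_gap: 13.4
grip_force: 116.2
```

>>> step_arm --targets '[[[0,0,0.5,0,0,0],[0,0,1,0,0,0],[0,0,1,0,0,0],[0,0,1,0,0,0]]]'

```text
time: 13.4
tool_pos: [493.2, -146.8, 189.0]
tcp_rot: [-180.0, -0.0, 101.1]
ft_force: [1.8, 0.3, -8.6]
finger_gap: 13.3
grip_force: 116.0
```

>>> step_arm --targets '[[[0,0,0.5,0,0,0],[0,0,1,0,0,0],[0,0,1,0,0,0],[0,0,1,0,0,0]]]'

```text
time: 13.73
tool_pos: [493.1, -146.8, 189.6]
tcp_rot: [-180.0, -0.0, 101.1]
ft_force: [3.9, -1.9, -14.4]
finger_gap: 13.1
grip_force: 115.1
```

The stop is reached, with force climbing to 14 N. I'll ease off slightly and check that it holds.

>>> step_arm --targets '[[[0,0,-0.5,0,0,0],[0,0,-0.5,0,0,0],[0,0,-0.5,0,0,0],[0,0,-0.5,0,0,0],[0,0,-0.5,0,0,0],[0,0,-0.5,0,0,0],[0,0,-0.5,0,0,0],[0,0,-0.5,0,0,0],[0,0,-0.5,0,0,0],[0,0,-0.5,0,0,0],[0,0,-0.5,0,0,0],[0,0,-0.5,0,0,0]]]'

```text
time: 14.73
tool_pos: [493.2, -146.8, 189.7]
tcp_rot: [-180.0, -0.0, 101.1]
ft_force: [1.9, 0.4, -15.1]
finger_gap: 13.4
grip_force: 115.1
```

```bash
python3 -c "
from h import *
q=snap('scene','end.png');s=r.sense();print(s['ft_force'],s['tool_pos'])
i=q['img'][110:230,170:330]; i=cv2.resize(i,None,fx=5,fy=5,interpolation=cv2.INTER_CUBIC)
cv2.imwrite('pics/endc.png',(255*(i/255.)**.6).astype(np.uint8))"
```

```text
[  2.06984871   0.10227423 -15.40832453] [ 493.18130079 -146.79210416  189.69347618]
```

View pics/endc.png

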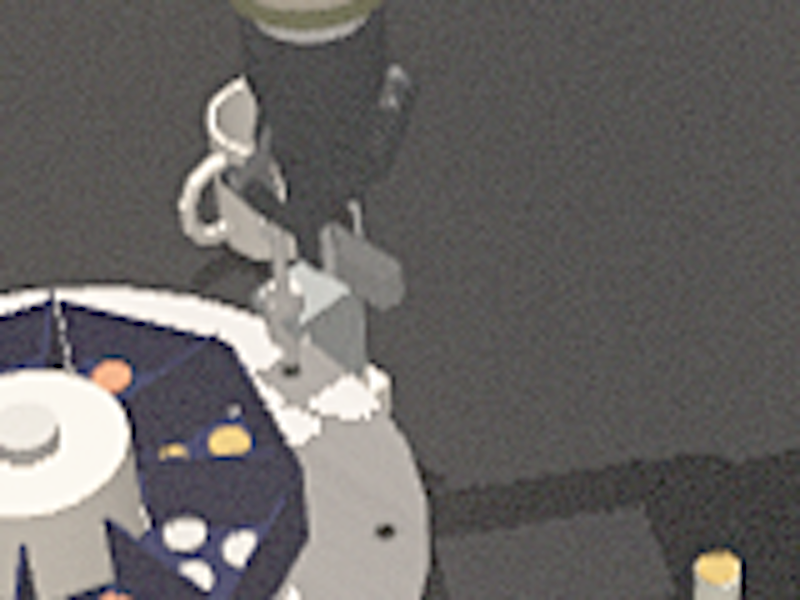

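The picture shows the plunger pin raised clear of its dark seat hole at (290,370). The key handle is held level at (370,265), and the mug and coin roll are undisturbed. The force is steady at the stop, so I'm handing in.

```bash
python3 -c "
from h import *
print(r.hand_in())"
```

```text
the job is handed in; nothing more can be done
None
```

The job is handed in at about 15 s: the small grey pull key went through the seated plunger's eye (threading judged by spring force, as the gripper hid the ring), and it now holds the plunger up against its stop, clear of its seat hole, with the key still gripped and no bystanders touched.

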